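Turn the jar carousel until the jam faces front

TASK

Turn the round jar carousel by pushing the upright posts on its rim until the jam jar (the wide one with the plain green lid and pinkish-red jam) stands directly in line with the red pointer on the carousel's foot, then let go. Do not touch the jars with the robot: all four must ride round standing upright in their places, and the things lying around the carousel stay where they are.

Things in the scene. Friction and masses are not known exactly. Their poses are not given: they have to be found in the camera images.
- foot: Fixed black round foot of the carousel, 200 mm across and 12 mm high. Origin: on the turning axis, at the worktop. A red pointer tongue sticks out of it along its own -x axis and roughly towards the robot, ending 176 mm from the axis, 7 mm high; it shows where the front is.
- turntable (a joint): Turning angle of the carousel deck on its foot, rad, growing anticlockwise seen from above; free to turn more than a full turn either way. Light friction (about 1 N at the rim turns it); it stays where it is left. At value 0 one of the eight rim posts lies on the foot's +x axis; at value q that post lies at angle q from the foot's +x axis, the others every 45 degrees.
- deck (a point): Where the turning axis meets the top of the deck: a wooden disc 260 mm across, its top at z = 26 mm. Eight upright aluminium finger posts, 12 mm thick with 15 mm black ball ends, stand on the deck on a circle of radius 120 mm about the axis, 45 degrees apart, reaching from the deck up to z = 125 mm, about as high as the jars. They turn with the deck.
- front_place (a point): The place where the jam jar's axis must come: 56 mm from the turning axis in the direction of the pointer, at the deck's top (z = 26 mm). Fixed to the foot.
- jam_jar: Jam jar with a plain green lid and pinkish-red jam, 78 mm across, 92 mm high (top at z = 118 mm), loose, standing on the deck about 56 mm from the axis. Origin: centre of its underside.
- peanut_jar: Peanut butter jar with a black lid, 65 mm across, 98 mm high, loose, standing on the deck like the jam jar. Origin: centre of its underside.
- spice_a: Slim spice jar with a dark lid (orange and green on top) and a green label, 44 mm across, 105 mm high (top at z = 131 mm), loose, standing on the deck like the jam jar. Origin: centre of its underside.
- spice_b: Slim spice jar with a dark lid (white on top) and a white and blue label, 41 mm across, 105 mm high, loose, standing on the deck like the jam jar. Origin: centre of its underside.
- garlic: Garlic bulb, 60 mm across, 59 mm high, loose on the worktop to the right of the carousel. Origin: centre of its underside.
- spread_tub: Yellow and green spread tub, 96 x 137 x 53 mm, loose on the worktop to the right of the carousel. Origin: centre of its underside.
- yoghurt_pot: White and red yoghurt pot, 72 mm across, 71 mm high, loose on the worktop to the right of the carousel. Origin: centre of its underside.
There are look-alikes about, which are no part of the job. What is shaped like the spice_a but purple or turquoise is not meant.

How it is judged:
By the outcome, as a careful person would: the job done as asked, in the order asked, and still so for the second after the job is handed in, with the robot touching nothing.
It also fails if it takes over 61 s, if anything falls off the work surface, if the arm or the gripper's body presses on something with over 40 N, if the wrist force passes 120 N, or if a joint passes its speed limit or range.

ROBOT

A 6-joint arm with a two-finger parallel gripper is mounted at the origin on the work surface; the furniture and walls round the work are solid. World frame = base frame: x ahead of the robot, y to its left, z up, the work surface at z = 0. Lengths are in m, angles in rad, forces in N, time in s.
With the tool pointing down it reaches from about 0.375 to 0.925 m from the base axis. Payload 5.7 kg.
Tool frame: the origin (TCP) lies at the very end of the fingers, on their centre line; the grasp point (between the pads) lies 19 mm behind it (manip.tcp_to_grasp is the z of the grasp point in the tool frame, in m); z points along the fingers, y is the direction in which the jaws open and shut (so a half turn about z gives the same grasp; the last joint's range is limited). The gripper opens to 85 mm and grips with 20 to 120 N. Pads are 22 mm wide; open, the fingers measure 114 mm over their backs; the gripper's body (76 mm by 85 mm) begins 54 mm behind the grasp point. The pads swing forward as they close: fully open they stand 13 mm farther back than shut.
Start: joints at [-1.243, 0.359, 1.51, -0, 1.272, -0.115], TCP at [0.257, -0.542, 0.231] pointing down, gripper open.
Joint ranges: [-2.97, 2.97], [-1.01, 2.36], [0.21, 2.38], [-0.96, 4.11], [0.2, 2.71], [-2.98, 2.98]. Speed limits (rad/s): [2.39, 2.39, 3.14, 3.14, 3.14, 3.14].

INTERFACE

Orientations are given as a unit quaternion [w, x, y, z].
In Python, from workcell import telemetry, vision, job, regions_of, manip gives the robot as it stands.
- The arm moves only by the shell command python3 -m crank 'ROWS' [FORCE]. ROWS is JSON, a list that holds one entry, the list of rows, each a list of 7 numbers: the finger opening in cm, from 0 to 8.54, then the shift along the tool's x, y, z in cm, then the turn, a rotation vector about the tool's x, y, z in degrees. In form: [[[fingers, tx, ty, tz, rx, ry, rz], ...]]. A call has 1 to 12 rows; each row shifts and turns the commanded pose from where the row before left it, along the tool's axes as they then stand; what a row does not reach is not made up. A row lasts 1/12 s, in which the tool goes at most 41.7 mm and 7.16 degrees, less where a joint would pass 70% of its speed; a pose out of reach is approached as far as the arm can. A call with a gripper value outside its range is refused whole. The fingers move at their own pace and stop on an object; FORCE is the grip in N (left out, the last holds). Time passes only in rows, so rows that do not move let the fingers close. It gives the time, the measured TCP pose, the force and the opening at its end, in the units of the state.
- telemetry.sense(): the state, without advancing time (a new reading comes with each control period).
- vision.snapshot(name): name is "side" or "top"; returns a dict with "frame" (480x640x3 uint8, blue, green, red), "fx", "fy", "cx", "cy" (pixels), "xyz" and "attitude" of the camera in the world. Camera axes: x right, y up, looking along -z (the intrinsics and any distortion apply to the point x, -y, -z); pixel columns grow to the right and rows downward; lengths in m; the calibration is good to about 2 mm. A picture is of the moment at which its call begins. There is no depth.
- job.hand_in(): hands the job in, once; it reports no verdict.
Trained networks look in a picture, given as the dict that the camera call returned (one of the last four; its "shot" number tells which), for a name from the list of things; names that differ only in an ending like _2 or _b are one class to them, and where a whole thing is asked for, a point or a joint stands for the part that bears it (a point fixed in the world has none). Each returns a list of dicts, best first, with "conf" (0 to 1); they miss things now and then, are a little off and sometimes report something else, mostly with a low value. They report only what shows in the picture. A call takes as long as a camera call. They do not tell look-alikes from the thing itself.
- regions_of(thing, picture): "mask" (480x640 bool, what is visible of it) and "xy" ([column, row] in pixels, amid what is visible of it).
The state is a dict: "t": time; "joint_positions": joint angles; "qvel": joint speeds; "joint_torque": joint torques, N m; "position": TCP position; "orientation": TCP orientation; "contact_force": force on the tool from outside, world axes, zero at the start; "moment": the same for the moment, N m; "opening": finger opening in m.
Only numpy, scipy, OpenCV 4.12 (cv2) and the standard library are available. Lean on these libraries where they do the work, as an engineer would, in place of code of your own. Each camera call takes 0.05 s, during which the arm holds its last target.

## Working session

There is one attempt and no reset: what is moved stays moved. The work goes in short steps, Python scripts to look and compute and a shell command to move; the robot and the scene stay as the last step left them, time stands still between calls to the robot, and variables do not carry over. Pictures are saved under pics/ and viewed, and the job is handed in when it is done.

```bash
ls; mkdir -p pics
python3 - <<'E'
from workcell import telemetry, vision, job, regions_of, manip
import cv2
print(telemetry.sense())
for n in("top","side"):
    p=vision.snapshot(n); cv2.imwrite(f"pics/{n}0.png",p["frame"]); print({k:v for k,v in p.items() if k!="frame"})
    for t in("foot","deck","jam_jar","peanut_jar","spice_a","garlic","spread_tub","yoghurt_pot"):
        print(n,t,[(round(r["conf"],2),r["xy"]) for r in regions_of(t,p)])
E
```

```text
pics
{'t': 0.0, 'joint_positions': array([-1.24310552e+00,  3.59528101e-01,  1.51145588e+00,  3.74525689e-05,
        1.27249680e+00, -1.15048288e-01]), 'qvel': array([ 3.98726009e-04, -7.10297856e-05, -1.01642718e-03,  1.22217627e-03,
       -2.00381931e-04,  9.07902142e-04]), 'joint_torque': array([-5.15234606e-04, -5.27620482e+01, -2.78627068e+01,  1.09794398e-04,
        1.31458452e-02, -3.78691800e-05]), 'position': array([ 0.25685893, -0.54147442,  0.23043092]), 'orientation': array([-9.40631352e-04,  9.75598436e-01,  2.19560470e-01, -8.23919592e-05]), 'contact_force': array([-0.90382923,  0.18262195, -0.35071087]), 'moment': array([-0.00297766,  0.03417162,  0.02457259]), 'opening': 0.08490388284979548}
{'fx': 562.4190825162501, 'fy': 562.4190825162501, 'cx': 316.4696869118395, 'cy': 245.9790281786732, 'xyz': array([0.1939142 , 0.05284889, 1.45772787]), 'attitude': array([-0.69987586, -0.04551281,  0.05312616,  0.71083048]), 'shot': 1}
top foot [(0.76, [252.7, 242.9])]
top deck [(0.79, [254.8, 242.0])]
top jam_jar [(0.7, [234.8, 259.2])]
top peanut_jar [(0.84, [230.0, 226.5])]
[... 185 characters left out ...]
(0.4, [235.0, 256.9])]
top yoghurt_pot [(0.64, [374.9, 221.8])]
{'fx': 476.37466173657015, 'fy': 476.37466173657015, 'cx': 324.9451611252018, 'cy': 242.39848499472131, 'xyz': array([1.12444692, 0.22630816, 0.93442234]), 'attitude': array([0.57245504, 0.21947214, 0.27033092, 0.74232635]), 'shot': 2}
side foot [(0.83, [382.5, 280.0])]
side deck [(0.87, [380.2, 282.8])]
side jam_jar [(0.74, [404.1, 237.9])]
side peanut_jar [(0.9, [406.3, 268.5])]
side spice_a [(0.95, [368.8, 270.3]), (0.72, [372.1, 234.6]), (0.7, [491.2, 291.0]), (0.67, [490.8, 260.2]), (0.66, [287.8, 220.6])]
side garlic [(0.87, [177.0, 239.9])]
side spread_tub [(0.57, [191.9, 196.9])]
side yoghurt_pot [(0.75, [254.3, 248.2])]
```

View pics/top0.png

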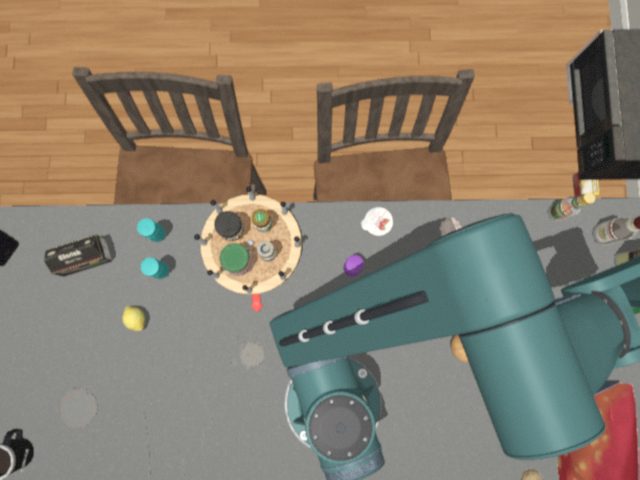

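View pics/side0.png

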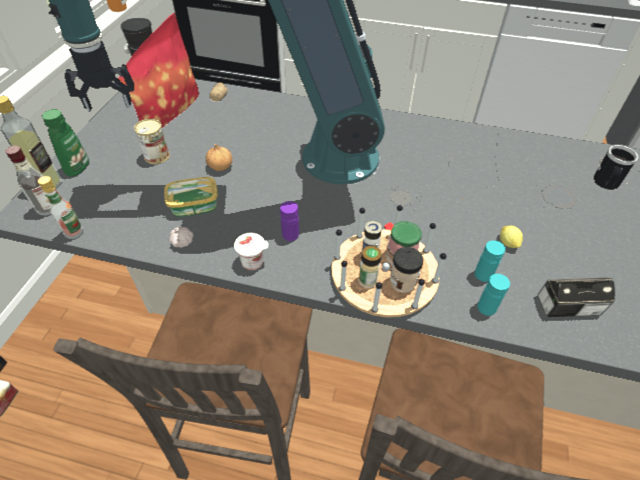

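Run:
```python
import cv2
a=cv2.imread("pics/top0.png")[170:310,180:330]; cv2.imwrite("pics/top0c.png",cv2.resize(a,None,fx=4,fy=4,interpolation=cv2.INTER_CUBIC))
```

```text
(no output)
```

View pics/top0c.png

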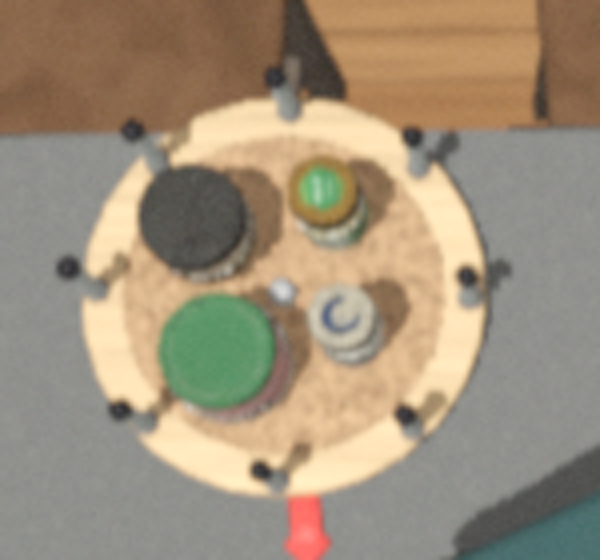

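The jam jar is the plain green lid at top (234,258). The black lid at (228,225) is peanut butter, and the orange/green (261,218) and white (265,250) tops are the spice jars. The turquoise and purple jars off the carousel are look-alikes. The pointer is at (257,302).

```bash
cat > h.py <<'E'
from workcell import telemetry, vision, job, regions_of, manip
import cv2, numpy as np
from scipy.spatial.transform import Rotation as R
from scipy.optimize import least_squares
def ray(p,uv):
    q=p["attitude"]; M=R.from_quat([q[1],q[2],q[3],q[0]]).as_matrix()
    return M@np.array([(uv[0]-p["cx"])/p["fx"],-(uv[1]-p["cy"])/p["fy"],-1])
def at(p,uv,z):
    d=ray(p,uv); return (p["xyz"]+d*(z-p["xyz"][2])/d[2])[:2]
def proj(p,X):
    q=p["attitude"]; M=R.from_quat([q[1],q[2],q[3],q[0]]).as_matrix()
    c=M.T@(np.array(X)-p["xyz"]); return np.array([p["cx"]+p["fx"]*c[0]/-c[2],p["cy"]-p["fy"]*c[1]/-c[2]])
def red(p,box):
    f=p["frame"].astype(int); m=(f[...,2]>150)&(f[...,1]<110)&(f[...,0]<110)
    k=np.zeros_like(m); k[box[1]:box[3],box[0]:box[2]]=1; return m&k
def green(p,box):
    h=cv2.cvtColor(p["frame"],cv2.COLOR_BGR2HSV).astype(int); m=(h[...,0]>50)&(h[...,0]<80)&(h[...,1]>110)
    k=np.zeros_like(m); k[box[1]:box[3],box[0]:box[2]]=1; m=(m&k).astype(np.uint8)
    n,l,s,c=cv2.connectedComponentsWithStats(m); i=1+np.argmax(s[1:,4]); return c[i],s[i]
E
python3 - <<'E'
from h import *
p=vision.snapshot("top")
b=np.array([(275,77),(132,130),(67,268),(120,410),(262,470),(407,415),(467,278),(412,138)])/4+np.array([180,170])-.4
W=np.array([at(p,u,.1175) for u in b])
s=least_squares(lambda v:np.ravel([v[:2]+.12*np.array([np.cos(v[2]-i*np.pi/4*S),np.sin(v[2]-i*np.pi/4*S)])-W[i] for i in range(8) for S in[-1]]),[*W.mean(0),0])
c=s.x[:2]; print("centre",c,"th0",np.degrees(s.x[2]),"res",np.abs(s.fun).max()); print(W.round(3).tolist())
m=red(p,(240,285,275,320)); ys,xs=np.nonzero(m); print(len(xs),xs.mean(),ys.mean(),ys.min(),ys.max())
a=at(p,(xs.mean(),ys.mean()),.005)-c; print("pointer",np.degrees(np.arctan2(a[1],a[0])),np.linalg.norm(a))
f=cv2.fitLine(np.array([at(p,u,.006) for u in zip(xs,ys)],np.float32),cv2.DIST_L2,0,.01,.01).ravel();print(f,np.degrees(np.arctan2(f[1],f[0])))
g,st=green(p,(200,190,300,295));print("green",g,st); j=at(p,g,.118)-c; print("jam",at(p,g,.118),np.degrees(np.arctan2(j[1],j[0])),np.linalg.norm(j))
h=at(p,((283/4+180),290/4+170),.03);print("hub",h)
q=vision.snapshot("side")
for X in([*c,.026],):print("side proj",proj(q,X))
for i in range(8):print(proj(q,[*(c+.12*np.array([np.cos(s.x[2]+i*np.pi/4),np.sin(s.x[2]+i*np.pi/4)])),.1175]).round(), end="")
m=red(q,(375,215,400,240)); ys,xs=np.nonzero(m); print(len(xs),xs.mean(),ys.mean())
g,st=green(q,(385,215,430,250));print("green",g,st,at(q,g,.118))
E
```

```text
centre [0.40499305 0.20489353] th0 -1.986317857794789 res 0.0012374525910468503
[[0.525, 0.201], [0.493, 0.287], [0.409, 0.326], [0.323, 0.293], [0.286, 0.208], [0.317, 0.122], [0.4, 0.085], [0.486, 0.118]]
33 258.6363636363636 301.1818181818182 295 310
pointer -172.91328365694702 0.14926258939708617
[0.97317755 0.23005529 0.25684124 0.18638946] 13.300326Traceback (most recent call last):
  File "<stdin>", line 10, in <module>
  File "h.py", line 19, in green
    n,l,s,c=cv2.connectedComponentsWithStats(m); i=1+np.argmax(s[1:,4]); return c[i],s[i]
                                                     ~~~~~~~~~^^^^^^^^^
    return _wrapfunc(a, 'argmax', axis=axis, out=out, **kwds)
    return bound(*args, **kwds)
ValueError: attempt to get argmax of an empty sequence
```

```bash
python3 - <<'E'
s=open('h.py').read()
s=s.replace("m=(f[...,2]>150)&(f[...,1]<110)&(f[...,0]<110)","m=(f[...,2]-f[...,1]>70)&(f[...,2]-f[...,0]>70)")
s=s.replace("m=(h[...,0]>50)&(h[...,0]<80)&(h[...,1]>110)","m=(h[...,0]>45)&(h[...,0]<90)&(h[...,1]>90)")
open('h.py','w').write(s)
E
python3 - <<'E'
from h import *
p=vision.snapshot("top"); c=np.array([.4050,.2049])
m=red(p,(240,288,275,320)); ys,xs=np.nonzero(m); print(len(xs),xs.mean(),ys.mean(),ys.min(),ys.max())
for y in range(288,316): 
  x=np.nonzero(m[y])[0]
  if len(x): w=at(p,(x.mean(),y),.007); a=w-c; print(y,x.min(),x.max(),w.round(4),np.degrees(np.arctan2(-a[1],-a[0])).round(1),np.linalg.norm(a).round(4))
g,st=green(p,(200,190,300,295));print("green",g,st); j=at(p,g,.118)-c; print("jam",at(p,g,.118),np.degrees(np.arctan2(j[1],j[0])),np.linalg.norm(j))
r=regions_of("jam_jar",p)[0]; 
q=vision.snapshot("side")
for i in range(8):print(proj(q,[*(c+.12*np.array([np.cos(-.0347+i*np.pi/4),np.sin(-.0347+i*np.pi/4)])),.1175]).round(), end="")
m=red(q,(375,215,400,240)); ys,xs=np.nonzero(m); print(len(xs),xs.mean(),ys.mean(), at(q,(xs.mean(),ys.mean()),.007))
g,st=green(q,(385,215,430,250));print("green",g,st,at(q,g,.118))
a=q["frame"][190:330,310:460]; cv2.imwrite("pics/sidec.png",cv2.resize(a,None,fx=4,fy=4,interpolation=cv2.INTER_CUBIC))
E
```

```text
147 256.06802721088434 302.03401360544217 294 311
294 252 259 [0.2753 0.1943] 4.7 0.1301
295 252 259 [0.2727 0.1943] 4.6 0.1327
296 252 259 [0.2702 0.1943] 4.5 0.1352
297 252 259 [0.2676 0.1943] 4.4 0.1378
298 252 259 [0.2651 0.1943] 4.3 0.1403
299 252 260 [0.2625 0.193 ] 4.8 0.143
300 252 260 [0.2599 0.1931] 4.7 0.1456
301 252 260 [0.2574 0.1931] 4.6 0.1481
302 253 260 [0.2548 0.1918] 5.0 0.1508
303 252 260 [0.2522 0.1931] 4.4 0.1532
304 252 261 [0.2497 0.1918] 4.8 0.1559
305 251 262 [0.2471 0.1918] 4.7 0.1584
306 251 261 [0.2446 0.1931] 4.2 0.1609
307 252 261 [0.242  0.1918] 4.6 0.1635
308 253 260 [0.2395 0.1918] 4.5 0.1661
309 254 259 [0.2369 0.1918] 4.5 0.1686
310 255 258 [0.2344 0.1918] 4.4 0.1711
311 256 257 [0.2318 0.1918] 4.3 0.1737
green [233.4        256.34285714] [224 246  21  21 315]
jam [0.35995091 0.23628181] 145.13840810024584 0.05490208499272542
[378. 285.][420. 282.][442. 256.][431. 226.][399. 208.][361. 210.][338. 232.][343. 263.]53 388.4339622641509 225.8490566037736 [0.24616792 0.19101554]
green [405.7148847  233.96226415] [392 222  29  24 477] [0.36602094 0.23799009]
```

View pics/sidec.png

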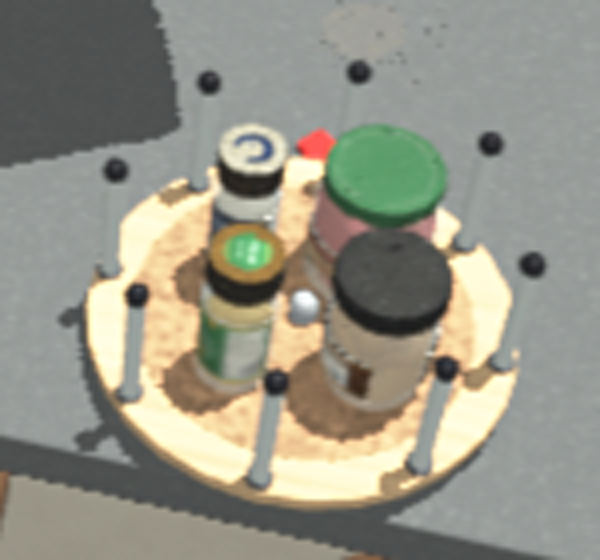

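The side view agrees with the fit: axis (0.405, 0.205), pointer at 184.6°, jam jar at about 145°, posts at −2° + 45k. The deck therefore needs about +39.5° anticlockwise. I'll straddle the post at −47° with part-open fingers, with the tips at z≈0.085 so the gripper body clears the jars.

```bash
python3 -m crank '[[[4,2.45,-2.48,0,0,0,0],[4,2.45,-2.48,0,0,0,0],[4,2.45,-2.48,0,0,0,0],[4,2.45,-2.48,0,0,0,0],[4,2.45,-2.48,0,0,0,0],[4,2.45,-2.48,0,0,0,0],[4,2.45,-2.48,0,0,0,0],[4,2.45,-2.48,0,0,0,0],[4,2.45,-2.48,0,0,0,0],[4,2.45,-2.48,0,0,0,0]]]'
python3 -m crank '[[[4,2.45,-2.48,0,0,0,0],[4,2.45,-2.48,0,0,0,0],[4,2.45,-2.48,0,0,0,0],[4,2.45,-2.48,0,0,0,0],[4,2.45,-2.48,0,0,0,0],[4,2.45,-2.48,0,0,0,0],[4,2.45,-2.48,0,0,0,0],[4,2.45,-2.48,0,0,0,0],[4,2.45,-2.48,0,0,0,0],[4,2.45,-2.48,0,0,0,0]]]'
python3 -m crank '[[[4,0,0,0,0,0,-7],[4,0,0,0,0,0,-7],[4,0,0,0,0,0,-7],[4,0,0,0,0,0,-7],[4,0,0,0,0,0,-7],[4,0,0,0,0,0,-7],[4,0,0,0,0,0,-7],[4,0,0,0,0,0,-7],[4,0,0,0,0,0,-7],[4,0,0,0,0,0,-7],[4,0,0,0,0,0,-7],[4,0,0,0,0,0,-7]]]'
python3 -m crank '[[[4,0,0,0,0,0,-6],[4,0,0,0,0,0,-6],[4,0,0,0,0,0,-6],[4,0,0,0,0,0,-6],[4,0,0,0,0,0,0],[4,0,0,0,0,0,0]]]'
python3 - <<'E'
from h import *
for n in("top","side"):
    p=vision.snapshot(n); f=p["frame"]; a=f[150:330,170:370] if n=="top" else f[130:340,280:480]
    cv2.imwrite(f"pics/{n}1.png",cv2.resize(a,None,fx=2.8,fy=2.8,interpolation=cv2.INTER_CUBIC))
s=telemetry.sense(); q=s["orientation"]; M=R.from_quat([q[1],q[2],q[3],q[0]]).as_matrix()
print(s["position"],s["joint_positions"].round(2)); print(M.round(3))
d=np.r_[.405+.122*np.cos(np.radians(-47)),.205+.122*np.sin(np.radians(-47)),.085]-s["position"]; print("tool delta cm",(M.T@d*100).round(2))
E
```

```text
t: 1.93
position: [0.3725, -0.2115, 0.2315]
orientation: [0.0, 0.976, 0.219, 0.0]
contact_force: [0.7, 0.0, 0.7]
opening: 0.0398
t: 2.77
position: [0.4876, 0.1179, 0.2315]
orientation: [0.0, 0.976, 0.22, 0.0]
contact_force: [1.0, 0.1, 0.3]
opening: 0.0402
t: 3.77
position: [0.4873, 0.116, 0.2314]
orientation: [0.0, 0.576, 0.818, 0.0]
contact_force: [-1.6, 0.4, -1.0]
opening: 0.0402
t: 4.27
position: [0.4873, 0.116, 0.2314]
orientation: [0.0, 0.397, 0.918, 0.0]
contact_force: [0.7, -0.7, 1.1]
opening: 0.0399
[0.48730766 0.11599927 0.23137169] [ 0.1   0.22  1.72  0.    1.21 -0.66]
[[-0.685  0.729  0.   ]
 [ 0.729  0.685  0.   ]
 [ 0.     0.    -1.   ]]
tool delta cm [-0.08  0.05 14.64]
```

View pics/side1.png

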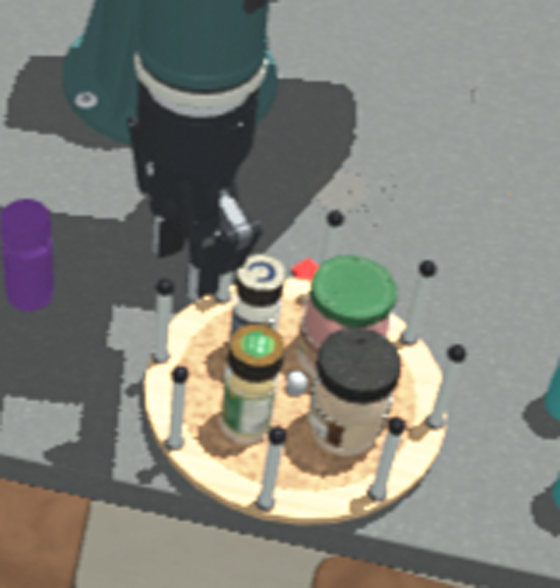

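View pics/top1.png

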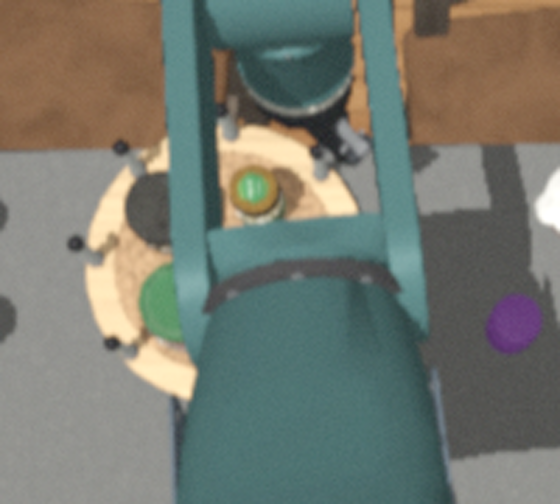

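Run:
```python
from h import *
s=telemetry.sense()["position"]
for n,o in(("top",(170,150)),("side",(280,130))):
    p=vision.snapshot(n)
    for z in(.231,.125): print(n,((proj(p,[s[0],s[1],z])-o)*2.8).round())
```

```text
top [310. 120.]
top [317. 148.]
side [182. 275.]
side [175. 367.]
```

Side view: fingertips at crop (165,250) and (210,290) straddle the post whose ball is at (180,374), matching the projected TCP. Next I descend, then check the forces.

```bash
python3 -m crank '[[[4,0,0,1.5,0,0,0],[4,0,0,1.5,0,0,0],[4,0,0,1.5,0,0,0],[4,0,0,1.5,0,0,0],[4,0,0,1.5,0,0,0],[4,0,0,1.5,0,0,0],[4,0,0,1.2,0,0,0],[4,0,0,1.2,0,0,0],[4,0,0,1.2,0,0,0],[4,0,0,1,0,0,0],[4,0,0,1,0,0,0],[4,0,0,0,0,0,0]]]'
python3 - <<'E'
from h import *
p=vision.snapshot("side"); f=p["frame"]; a=f[170:340,300:480]
cv2.imwrite("pics/side2.png",cv2.resize(a,None,fx=3.2,fy=3.2,interpolation=cv2.INTER_CUBIC))
E
```

```text
t: 5.47
position: [0.4861, 0.1159, 0.0836]
orientation: [-0.001, 0.396, 0.918, -0.001]
contact_force: [0.7, -0.0, -0.3]
opening: 0.0396
```

View pics/side2.png

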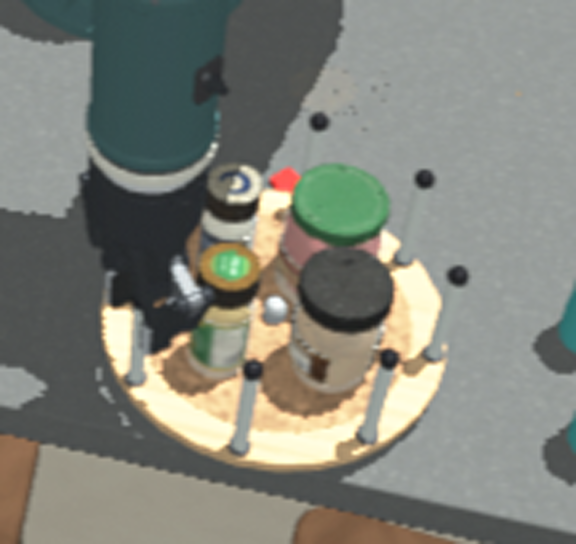

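Straddling cleanly with no contact force. I'll narrow the gap and push round in an arc.

```bash
python3 -m crank '[[[2.6,0,0,0,0,0,0],[2.6,0,0,0,0,0,0],[2.6,0,0,0,0,0,0],[2.6,0,0,0,0,0,0],[2.6,0,0.21,0,0,0,-1],[2.6,0,0.21,0,0,0,-1],[2.6,0,0.21,0,0,0,-1],[2.6,0.01,0.32,0,0,0,-1.5],[2.6,0.01,0.32,0,0,0,-1.5],[2.6,0.01,0.43,0,0,0,-2],[2.6,0.01,0.43,0,0,0,-2],[2.6,0.01,0.43,0,0,0,-2]]]'
python3 - <<'E'
from h import *
s=telemetry.sense()["position"];a=s[:2]-[.405,.205];print(np.degrees(np.arctan2(a[1],a[0])),np.linalg.norm(a))
p=vision.snapshot("side"); f=p["frame"]; a=f[170:340,300:480]
cv2.imwrite("pics/side3.png",cv2.resize(a,None,fx=3.2,fy=3.2,interpolation=cv2.INTER_CUBIC))
E
```

```text
t: 6.52
position: [0.5042, 0.1356, 0.0853]
orientation: [0.0, 0.296, 0.955, -0.0]
contact_force: [-0.7, -2.3, 1.0]
opening: 0.0265
-34.957942150093885 0.12108565425492089
```

View pics/side3.png

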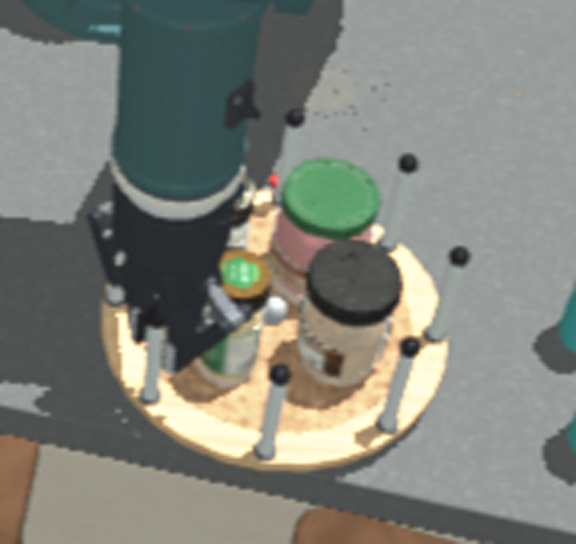

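It turns and the jars ride along. Continuing.

```bash
python3 -m crank '[[[2.6,0.01,0.43,0,0,0,-2],[2.6,0.01,0.43,0,0,0,-2],[2.6,0.01,0.43,0,0,0,-2],[2.6,0.01,0.43,0,0,0,-2],[2.6,0.01,0.43,0,0,0,-2],[2.6,0.01,0.43,0,0,0,-2],[2.6,0.01,0.43,0,0,0,-2],[2.6,0.01,0.43,0,0,0,-2],[2.6,0.01,0.43,0,0,0,-2],[2.6,0.01,0.43,0,0,0,-2],[2.6,0.01,0.32,0,0,0,-1.5],[2.6,0,0.21,0,0,0,-1]]]'
python3 -m crank '[[[2.6,0,0.21,0,0,0,-1],[2.6,0,0.11,0,0,0,-0.5],[2.6,0,0,0,0,0,0]]]'
python3 - <<'E'
from h import *
s=telemetry.sense()["position"];a=s[:2]-[.405,.205];print(np.degrees(np.arctan2(a[1],a[0])),np.linalg.norm(a))
for n,b in(("top",(160,170,180)),("side",(300,170,180))):
    p=vision.snapshot(n); f=p["frame"]; a=f[b[1]:b[1]+170,b[0]:b[0]+b[2]]
    cv2.imwrite(f"pics/{n}4.png",cv2.resize(a,None,fx=3.2,fy=3.2,interpolation=cv2.INTER_CUBIC))
E
```

```text
t: 7.57
position: [0.5229, 0.18, 0.0853]
orientation: [0.0, 0.105, 0.995, 0.0]
contact_force: [0.6, -0.7, -0.7]
opening: 0.0262
t: 7.82
position: [0.5232, 0.1831, 0.0853]
orientation: [-0.0, 0.092, 0.996, 0.0]
contact_force: [0.0, 0.6, -0.2]
opening: 0.0258
-10.516829996759434 0.12025682723005529
```

View pics/side4.png

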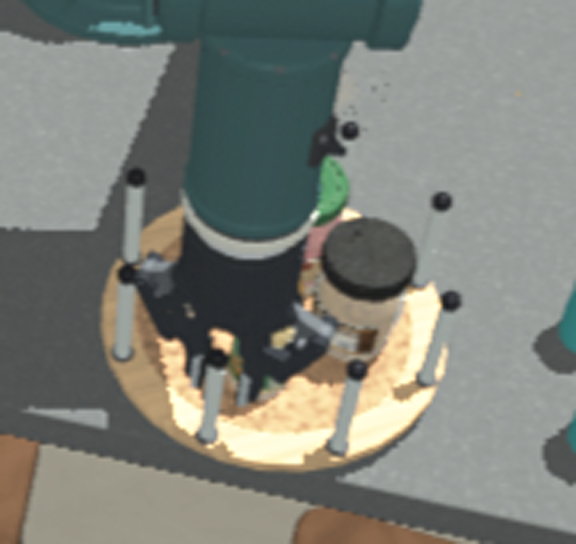

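View pics/top4.png

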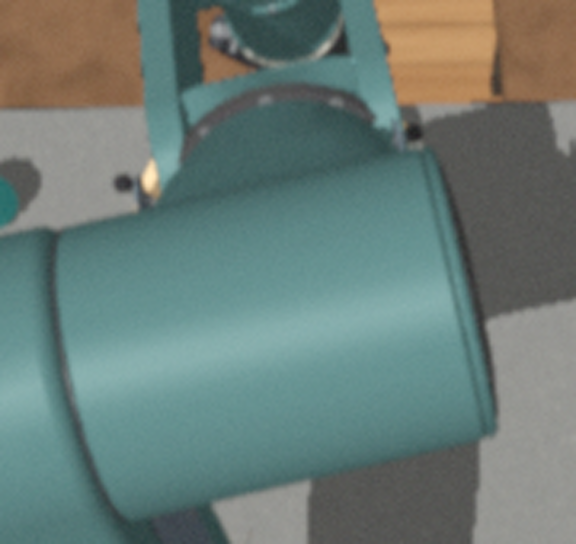

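```bash
cat >> h.py <<'E'
def deckfit(p,b,c=(.405,.205)):
    W=np.array([at(p,u,.1175) for u in b]); 
    f=lambda v:np.ravel([min((v[:2]+.12*np.array([np.cos(v[2]+k*np.pi/4),np.sin(v[2]+k*np.pi/4)])-w for k in range(8)),key=np.linalg.norm) for w in W])
    best=min((least_squares(f,[*c,t]) for t in np.radians([0,15,30])),key=lambda s:s.cost)
    return best.x[:2],np.degrees(best.x[2])%45,np.abs(best.fun).max()
E
python3 - <<'E'
from h import *
p=vision.snapshot("side")
print(deckfit(p,np.array([(137,178),(128,272),(217,358),(358,370),(451,300),(442,202),(349,130)])/3.2+[300,170]-.4))
E
```

```text
(array([0.40423385, 0.20696466]), np.float64(31.540784002585422), np.float64(0.001668604623433767))
```

Deck has turned 33.5° so about 6° remain. I'll push 5.5°, lift clear, and measure with an open view.

```bash
python3 -m crank '[[[2.6,0,0.21,0,0,0,-1],[2.6,0,0.21,0,0,0,-1],[2.6,0,0.21,0,0,0,-1],[2.6,0,0.21,0,0,0,-1],[2.6,0,0.21,0,0,0,-1],[2.6,0,0.11,0,0,0,-0.5],[2.6,0,0,0,0,0,0],[2.6,0,-0.3,0,0,0,0],[2.6,0,0,0,0,0,0]]]'
python3 -m crank '[[[2.6,0,0,-1.2,0,0,0],[2.6,0,0,-1.5,0,0,0],[2.6,0,0,-1.5,0,0,0],[2.6,0,0,-1.5,0,0,0],[2.6,0,0,-1.5,0,0,0],[2.6,0,0,-1.5,0,0,0],[2.6,0,0,-1.5,0,0,0],[2.6,0,0,-1.5,0,0,0],[2.6,0,0,-1.5,0,0,0],[2.6,0,0,-1.5,0,0,0],[2.6,0,0,0,0,0,0]]]'
python3 -m crank '[[[2.6,0,-3.3,0,0,0,0],[2.6,0,-3.3,0,0,0,0],[2.6,0,-3.3,0,0,0,0],[2.6,0,-3.3,0,0,0,0],[2.6,0,-3.3,0,0,0,0],[2.6,0,-3.3,0,0,0,0],[2.6,0,-3.3,0,0,0,0],[2.6,0,-3.3,0,0,0,0],[2.6,0,-3.3,0,0,0,0],[2.6,0,-3.3,0,0,0,0],[2.6,0,0,0,0,0,0],[2.6,0,0,0,0,0,0]]]'
python3 - <<'E'
from h import *
for n,b in(("top",(160,170,180)),("side",(300,170,180))):
    p=vision.snapshot(n); f=p["frame"]; a=f[b[1]:b[1]+170,b[0]:b[0]+b[2]]
    cv2.imwrite(f"pics/{n}5.png",cv2.resize(a,None,fx=3.2,fy=3.2,interpolation=cv2.INTER_CUBIC))
E
```

```text
t: 8.72
position: [0.5248, 0.1911, 0.0854]
orientation: [0.0, 0.045, 0.999, 0.0]
contact_force: [-0.7, -0.3, -0.4]
opening: 0.0258
t: 9.63
position: [0.5267, 0.1916, 0.2354]
orientation: [0.003, 0.045, 0.999, 0.001]
contact_force: [0.9, 0.1, -0.4]
opening: 0.0261
t: 10.63
position: [0.4947, -0.1389, 0.2315]
orientation: [-0.0, 0.047, 0.999, 0.0]
contact_force: [0.5, -0.2, 0.1]
opening: 0.0261
```

View pics/side5.png

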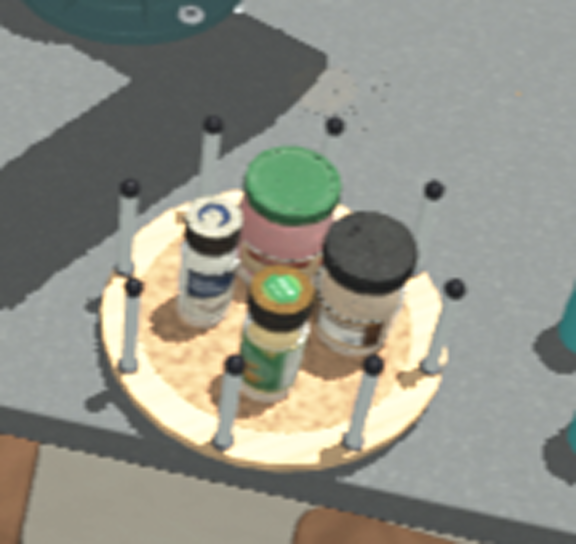

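View pics/top5.png

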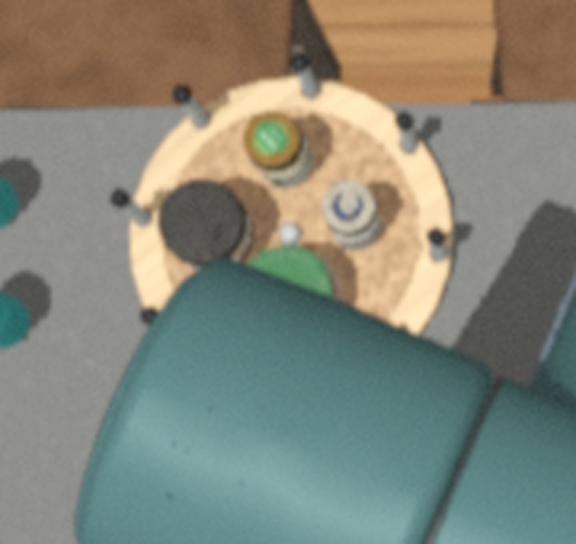

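All four jars stand upright. The arm still hides the front in the top view, so I'll move it further right.

```bash
python3 -m crank '[[[2.6,0,-3.5,0,0,0,0],[2.6,0,-3.5,0,0,0,0],[2.6,0,-3.5,0,0,0,0],[2.6,0,-3.5,0,0,0,0],[2.6,0,-3.5,0,0,0,0],[2.6,0,-3.5,0,0,0,0],[2.6,0,-3.5,0,0,0,0],[2.6,0,-3.5,0,0,0,0],[2.6,0,0,0,0,0,0]]]'
python3 - <<'E'
from h import *
for n,b in(("top",(180,180,150)),("side",(310,180,150))):
    p=vision.snapshot(n); f=p["frame"]; a=f[b[1]:b[1]+140,b[0]:b[0]+b[2]]
    cv2.imwrite(f"pics/{n}6.png",cv2.resize(a,None,fx=4,fy=4,interpolation=cv2.INTER_CUBIC))
    np.save(f"{n}6.npy",p,allow_pickle=True)
    h=cv2.cvtColor(f,cv2.COLOR_BGR2HSV)
    r=regions_of("jam_jar",p)[:2]; print(n,[(x["conf"],x["xy"]) for x in r])
E
```

```text
t: 11.48
position: [0.4706, -0.4215, 0.2319]
orientation: [0.0, 0.046, 0.999, -0.002]
contact_force: [0.8, -0.9, -0.2]
opening: 0.0258
top [(0.66, [251.7, 263.2])]
side [(0.58, [390.5, 233.8])]
```

View pics/top6.png

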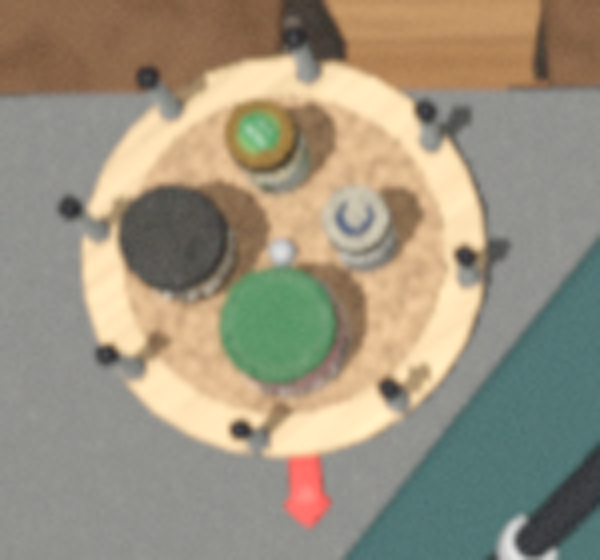

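View pics/side6.png

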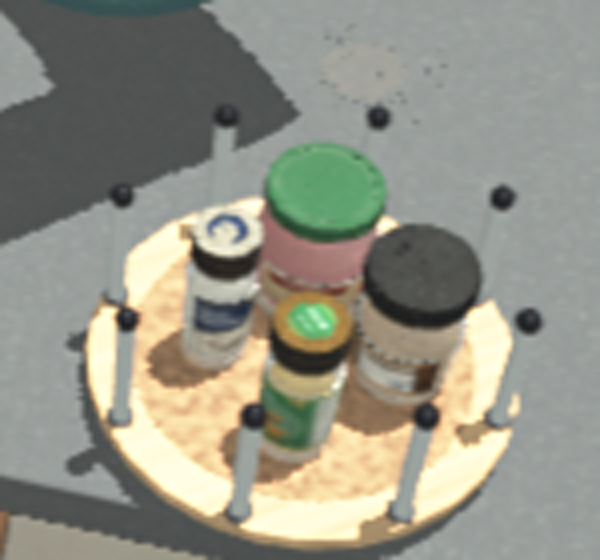

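```bash
cat > m.py <<'E'
from h import *
def lid(p,xy,r=22):
    f=cv2.resize(p["frame"],None,fx=4,fy=4,interpolation=cv2.INTER_CUBIC).astype(int)
    m=((f[...,1]-f[...,2]>20)&(f[...,1]-f[...,0]>10)).astype(np.uint8)
    k=np.zeros_like(m); x,y=[int(4*v) for v in xy]; k[y-4*r:y+4*r,x-4*r:x+4*r]=1
    n,l,s,c=cv2.connectedComponentsWithStats(m*k); i=l[y,x] or 1+np.argmax(s[1:,4])
    cs,_=cv2.findContours((l==i).astype(np.uint8),cv2.RETR_EXTERNAL,cv2.CHAIN_APPROX_NONE)
    e=cv2.fitEllipse(cv2.convexHull(max(cs,key=cv2.contourArea)))
    return (np.array(e[0])-1.5)/4,np.array(e[1])/4,s[i]
def ang(a): return np.degrees(np.arctan2(a[1],a[0]))%360
E
python3 - <<'E'
from m import *
T=np.load("top6.npy",allow_pickle=True).item();S=np.load("side6.npy",allow_pickle=True).item()
bt=(np.array([(295,38),(148,78),(69,207),(106,355),(240,431),(390,390),(467,259),(426,111)])-1.5)/4+[180,180]
bs=(np.array([(227,116),(378,118),(502,197),(528,321),(427,416),(253,415),(127,319),(122,195)])-1.5)/4+[310,180]
for p,b,xy,box in((T,bt,(249.5,260.5),(240,290,275,318)),(S,bs,(391,227),None)):
    c,q,r=deckfit(p,b); g,ax,st=lid(p,xy); print("deck",c,q,r,"lid",g,ax,st)
    J=at(p,g,.118);a=J-c; print("jam",J,"ang",ang(a),np.linalg.norm(a),"vs common centre",ang(J-[.405,.205]))
    if box:
        m=red(p,box); ys,xs=np.nonzero(m); w=at(p,(xs.mean(),ys.mean()),.007); print("pointer",w,ang(w-c),ang(w-[.405,.205]))
E
```

```text
deck [0.4047141  0.20490491] 37.04008388287243 0.0013423590809932273 lid [248.98887634 260.56829834] [28.58112144 28.82771111] [  941   987   114   115 10277]
jam [0.34919979 0.19897249] ang 186.09963652764037 0.05583038536066001 vs common centre 186.16515183592404
pointer [0.25471119 0.19295349] 184.55539378870347 184.58278801015464
deck [0.40463541 0.2068318 ] 37.253720030068 0.0005126778816332833 lid [391.06948853 227.17375183] [24.65141296 31.09257126] [1506  861  122   99 9501]
jam [0.35383529 0.20188312] ang 185.56390053602874 0.05104059189387642 vs common centre 183.48606658093001
```

Run:
```python
from m import *
T=np.load("top6.npy",allow_pickle=True).item()
f=cv2.resize(T["frame"],None,fx=4,fy=4,interpolation=cv2.INTER_CUBIC).astype(int)
m=((f[...,2]-f[...,1]>55)&(f[...,2]-f[...,0]>55)); P=[]
for y in range(4*295,4*312):
    x=np.nonzero(m[y,960:1100])[0]+960
    if len(x)>6: P.append(at(T,((x.min()+x.max())/2/4-.375,y/4-.375),.007))
P=np.array(P);print(len(P),P.mean(0))
k=np.polyfit(P[:,0],P[:,1],1);print("slope deg",np.degrees(np.arctan(k[0])),"y at .405",np.polyval(k,.405))
for c in([.405,.205],[.4047,.2049]):print(ang(P.mean(0)-c))
# wooden disc at z=.026
h=cv2.cvtColor(f.astype(np.uint8),cv2.COLOR_BGR2HSV).astype(int)
w=((h[...,0]<25)&(h[...,1]>60)&(h[...,2]>190)).astype(np.uint8);k=np.zeros_like(w);k[4*190:4*300,4*195:4*308]=1
cs,_=cv2.findContours(cv2.morphologyEx(w*k,cv2.MORPH_OPEN,np.ones((5,5))),cv2.RETR_EXTERNAL,cv2.CHAIN_APPROX_NONE)
e=cv2.fitEllipse(cv2.convexHull(max(cs,key=cv2.contourArea)));print(e,"disc centre",at(T,(np.array(e[0])-1.5)/4,.026))
# lid radius-based circle check via red-green label: spice etc
print(at(T,np.array([282.5-1.5,250-1.5])/4+[180,180],.034))
```

```text
67 [0.25257228 0.19271194]
slope deg 3.4818884758646456 y at .405 0.201986454779741
184.60896995706767
184.5805989248108
((1000.8719482421875, 982.9620361328125), (399.6468505859375, 421.0185241699219), 29.02108383178711) disc centre [0.39912034 0.20683491]
[0.4063247  0.20493769]
```

The jar overshot slightly: jam at 186.1° (top) and 185.6° (side) against the pointer at 184.6°. I'll go back and nudge the same post about 1.4° clockwise.

```bash
cat > d.py <<'E'
from h import *
import sys
s=telemetry.sense(); q=s["orientation"]; M=R.from_quat([q[1],q[2],q[3],q[0]]).as_matrix()
phi,r,z=map(float,sys.argv[1:4]); t=np.radians(phi)
d=np.r_[.405+r*np.cos(t),.205+r*np.sin(t),z]-s["position"]; print("tool delta cm",(M.T@d*100).round(2))
E
python3 d.py -8 .122 .232
```

```text
tool delta cm [-0.21 60.47  0.09]
```

```bash
python3 -m crank '[[[4,0,3.5,0,0,0,0],[4,0,3.5,0,0,0,0],[4,0,3.5,0,0,0,0],[4,0,3.5,0,0,0,0],[4,0,3.5,0,0,0,0],[4,0,3.5,0,0,0,0],[4,0,3.5,0,0,0,0],[4,0,3.5,0,0,0,0],[4,0,3.5,0,0,0,0]]]'
python3 -m crank '[[[4,-0.2,3.5,0,0,0,0],[4,0,3.5,0,0,0,0],[4,0,3.5,0,0,0,0],[4,0,3.5,0,0,0,0],[4,0,3.5,0,0,0,0],[4,0,3.5,0,0,0,0],[4,0,3.5,0,0,0,0],[4,0,3.5,0,0,0,0],[4,0,1,0,0,0,2.5],[4,0,0,0,0,0,0],[4,0,0,0,0,0,0]]]'
python3 d.py -8 .122 .085
```

```text
t: 12.43
position: [0.4973, -0.0988, 0.2325]
orientation: [-0.0, 0.044, 0.999, 0.0]
contact_force: [-0.5, 0.9, -0.0]
opening: 0.04
t: 13.35
position: [0.5247, 0.1876, 0.2322]
orientation: [-0.0, 0.064, 0.998, -0.0]
contact_force: [0.2, -0.5, -0.3]
opening: 0.04
tool delta cm [-0.12  0.07 14.72]
```

```bash
python3 -m crank '[[[4,-0.1,0,1.5,0,0,0],[4,0,0,1.5,0,0,0],[4,0,0,1.5,0,0,0],[4,0,0,1.5,0,0,0],[4,0,0,1.5,0,0,0],[4,0,0,1.5,0,0,0],[4,0,0,1.2,0,0,0],[4,0,0,1.2,0,0,0],[4,0,0,1.2,0,0,0],[4,0,0,1,0,0,0],[4,0,0,1,0,0,0],[4,0,0,0,0,0,0]]]'
python3 -m crank '[[[2.6,0,0,0,0,0,0],[2.6,0,0,0,0,0,0],[2.6,0,0,0,0,0,0],[2.6,0,0,0,0,0,0]]]'
python3 - <<'E'
from h import *
s=telemetry.sense()["position"];a=s[:2]-[.405,.205];print(np.degrees(np.arctan2(a[1],a[0])),np.linalg.norm(a))
p=vision.snapshot("side"); a=p["frame"][180:320,310:460]
cv2.imwrite("pics/side7.png",cv2.resize(a,None,fx=4,fy=4,interpolation=cv2.INTER_CUBIC))
E
```

```text
t: 14.35
position: [0.5256, 0.1851, 0.0846]
orientation: [-0.002, 0.067, 0.998, -0.0]
contact_force: [0.3, -0.7, 0.3]
opening: 0.0399
t: 14.68
position: [0.5277, 0.1862, 0.087]
orientation: [0.001, 0.066, 0.998, 0.0]
contact_force: [-0.4, -0.0, 0.0]
opening: 0.0265
-8.728346182704817 0.12417472369664104
```

View pics/side7.png

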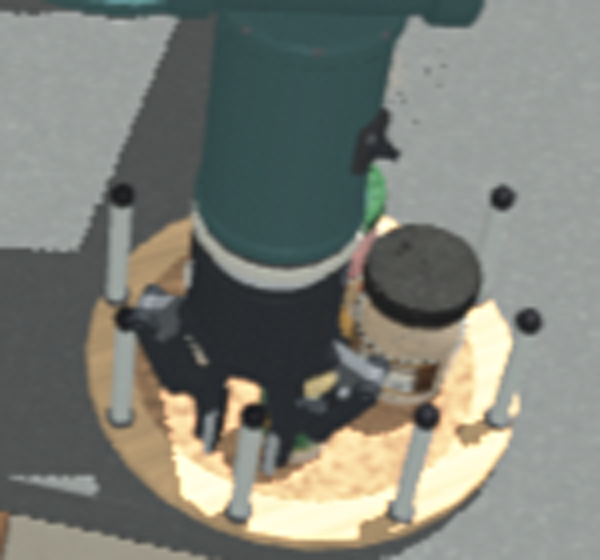

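The post is between the fingers and the deck hasn't moved (balls at the same pixels). Nudging clockwise, then checking ball motion before lifting.

```bash
python3 -m crank '[[[2.6,0,-0.15,0,0,0,0],[2.6,0,-0.15,0,0,0,0],[2.6,0,-0.1,0,0,0,0],[2.6,0,-0.1,0,0,0,0],[2.6,0,-0.1,0,0,0,0],[2.6,0,0,0,0,0,0],[2.6,0,0,0,0,0,0]]]'
cat > ball.py <<'E'
from h import *
def balls(p,guess):
    g=cv2.resize(p["frame"],None,fx=4,fy=4,interpolation=cv2.INTER_CUBIC).max(2); out=[]
    for x,y in guess:
        X,Y=int(4*x),int(4*y); w=g[Y-22:Y+22,X-22:X+22]; m=(w<80).astype(np.uint8)
        n,l,s,c=cv2.connectedComponentsWithStats(m)
        i=1+np.argmin([np.linalg.norm(c[k]-22)+(s[k,4]<40)*99 for k in range(1,n)]); out.append((c[i]+[X-22-1.5,Y-22-1.5])/4)
    return np.array(out)
bs=(np.array([(502,197),(528,321),(427,416),(253,415),(122,195)])-1.5)/4+[310,180]
E
python3 - <<'E'
from ball import *
S=np.load("side6.npy",allow_pickle=True).item()
s=telemetry.sense()["position"];a=s[:2]-[.405,.205];print(np.degrees(np.arctan2(a[1],a[0])),np.linalg.norm(a))
p=vision.snapshot("side")
for P in(S,p): b=balls(P,bs); print(b.round(1).tolist()); print(deckfit(P,b))
E
```

```text
t: 15.32
position: [0.5264, 0.1799, 0.0863]
orientation: [-0.0, 0.067, 0.998, 0.0]
contact_force: [-0.9, 0.7, 0.8]
opening: 0.0264
-11.664356953078888 0.12395609790438769
[[435.1, 229.1], [441.7, 259.9], [416.0, 283.6], [373.3, 283.8], [339.7, 227.9]]
(array([0.40459472, 0.20664817]), np.float64(37.12811946471635), np.float64(0.0013018232263879714))
[[435.9, 230.0], [441.4, 260.9], [414.5, 284.2], [374.1, 282.6], [340.3, 227.1]]
(array([0.40425371, 0.20746993]), np.float64(35.8237621194236), np.float64(0.004368208875011437))
```

```bash
python3 -m crank '[[[2.6,0,0.3,0,0,0,0],[2.6,0,0,0,0,0,0],[2.6,0,0,-1.5,0,0,0],[2.6,0,0,-1.5,0,0,0],[2.6,0,0,-1.5,0,0,0],[2.6,0,0,-1.5,0,0,0],[2.6,0,0,-1.5,0,0,0],[2.6,0,0,-1.5,0,0,0],[2.6,0,0,-1.5,0,0,0],[2.6,0,0,-1.5,0,0,0],[2.6,0,0,-1.5,0,0,0],[2.6,0,0,-1.5,0,0,0]]]'
python3 -m crank '[[[2.6,0,-3.5,0,0,0,0],[2.6,0,-3.5,0,0,0,0],[2.6,0,-3.5,0,0,0,0],[2.6,0,-3.5,0,0,0,0],[2.6,0,-3.5,0,0,0,0],[2.6,0,-3.5,0,0,0,0],[2.6,0,-3.5,0,0,0,0],[2.6,0,-3.5,0,0,0,0],[2.6,0,-3.5,0,0,0,0],[2.6,0,-3.5,0,0,0,0]]]'
python3 -m crank '[[[2.6,0,-3.5,0,0,0,0],[2.6,0,-3.5,0,0,0,0],[2.6,0,-3.5,0,0,0,0],[2.6,0,-3.5,0,0,0,0],[2.6,0,-3.5,0,0,0,0],[2.6,0,-3.5,0,0,0,0],[2.6,0,-3.5,0,0,0,0],[2.6,0,0,0,0,0,0],[2.6,0,0,0,0,0,0]]]'
python3 - <<'E'
from m import *; from ball import balls
bt=(np.array([(295,38),(148,78),(69,207),(106,355),(240,431),(390,390),(467,259),(426,111)])-1.5)/4+[180,180]
bs=(np.array([(227,116),(378,118),(502,197),(528,321),(427,416),(253,415),(127,319),(122,195)])-1.5)/4+[310,180]
for n,g0,xy,o in(("top",bt,(249.5,260.5),(180,180)),("side",bs,(391,227),(310,180))):
    p=vision.snapshot(n); np.save(n+"8.npy",p,allow_pickle=True)
    for P in(np.load(n+"6.npy",allow_pickle=True).item(),p):
        g,ax,st=lid(P,xy); J=at(P,g,.118); b=balls(P,g0) 
        c,q,r=deckfit(P,b); print(n,"deck",c.round(4),q.round(2),r.round(4),"jam",J.round(4),ang(J-c).round(2),ang(J-[.405,.205]).round(2))
    a=p["frame"][o[1]:o[1]+140,o[0]:o[0]+150]; cv2.imwrite(f"pics/{n}8.png",cv2.resize(a,None,fx=4,fy=4,interpolation=cv2.INTER_CUBIC))
E
```

```text
t: 16.37
position: [0.5265, 0.183, 0.2369]
orientation: [-0.0, 0.066, 0.998, -0.0]
contact_force: [0.2, 0.9, 0.2]
opening: 0.0265
t: 17.2
position: [0.4797, -0.1654, 0.2363]
orientation: [-0.0, 0.066, 0.998, 0.0]
contact_force: [0.5, -0.1, -0.3]
opening: 0.0259
t: 17.95
position: [0.4473, -0.4083, 0.2358]
orientation: [-0.0, 0.068, 0.998, 0.0]
contact_force: [-0.2, 0.6, -0.8]
opening: 0.026
top deck [0.4053 0.2042] 36.99 0.0034 jam [0.3492 0.199 ] 185.32 186.17
top deck [0.4054 0.2044] 35.52 0.0043 jam [0.3489 0.2004] 183.99 184.66
side deck [0.4046 0.2066] 37.18 0.0014 jam [0.3538 0.2019] 185.32 183.49
side deck [0.4045 0.2066] 35.56 0.0014 jam [0.3535 0.2034] 183.58 181.79
```

View pics/top8.png

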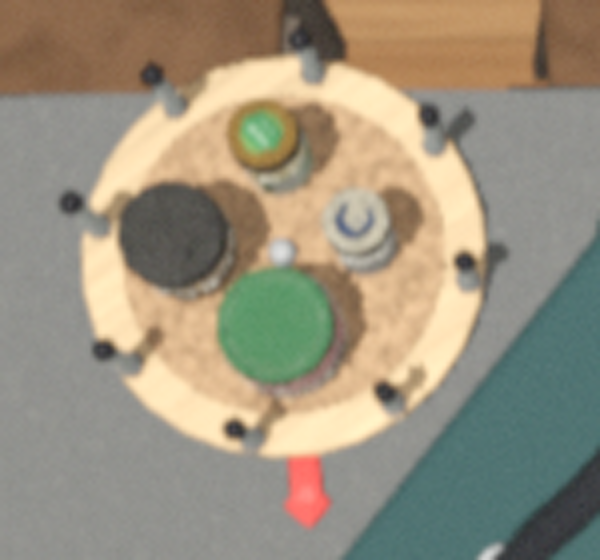

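View pics/side8.png

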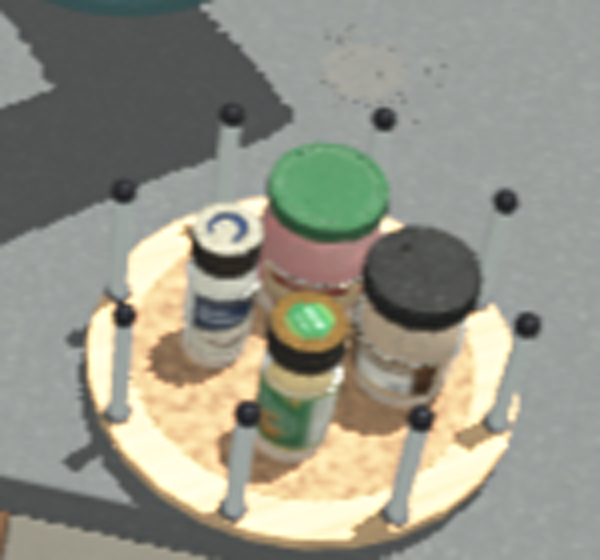

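The top camera now puts the jam jar at 184.7° against the pointer's 184.6°. The arm is clear and nothing else moved, so I'm handing in.

```bash
python3 -c "
from workcell import job; print(job.hand_in())"
```

```text
the job is handed in; nothing more can be done
None
```

I turned the carousel about 38° anticlockwise by one rim post. The first push overshot by about 1.5°, so I nudged the same post back clockwise, then lifted off, moved well clear and handed in at about 18 s.

- **Alignment:** in the last top view the jam jar is at 184.7° and the pointer at 184.6°. The two cameras disagree slightly: the side camera's fit put the jar about 1° further clockwise (183.6°). The top view refitted on automatically found post ends gave 184.0°, but that was a poorer fit. I trusted the first top-view figure.
- **Jars and surroundings:** all four jars look upright and in their places, and I saw no sign of the gripper touching them. I kept the arm above the things on the worktop but took no final close look at them. The contact force readings I took stayed within about 3 N.

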